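# Uncap a bush housing, load a linear bush and latch the bonding jig over it

### The job

Fit the steel bush into the housing in the bonding jig: hook the fork of the puller under the rim of the black cap, draw the cap off without taking hold of it with the fingers, and set cap and puller down on the bench beside the jig, the puller standing. Put the bush upright into the bore and let go; then press the hinged arm down until the spring catch snaps over it and the bush is flush with the collar, leave it clamped, and do not disturb the bearings and the brass fitting.

Things in the scene. Friction and masses are not known exactly. Their poses are not given: they have to be found in the camera images.
- jig: Bonding jig, fixed. Base plate 96 x 222 x 12 mm (its y from -93 to +129 mm). Origin: on the bench under the bore axis; z up. On it a housing: block 64 x 64 mm, top at 40 mm, with a round collar (37 mm) up to 56 mm. Arm hinge on the +y side; the closed arm's knob points to -y. Spring catch at x 14 to 36, y -50 mm, up to 95 mm high. The -x side (toward the robot) is free for the puller.
- bore_mouth (a point): Centre of the bore's mouth in the collar's top, 56 mm above the bench; axes as the jig's. Bore 29.4 mm wide. 25 mm down lies a spring-loaded pilot disc: a bush let go in the bore slides onto it and stands 12 mm proud; pushed (5 N rising to 15 N) the pilot yields 12 mm, until the bush is flush, and 2 mm more.
- cap: Black plastic cap, 30 g, snug on the collar. Origin: centre of its skirt's underside (42 mm above the bench at the start), z up. Skirt 48 mm across, 18 mm high; the flat rim, 64 mm across, is its top 4 mm, so the rim's underside is 14 mm above the origin, 56 mm above the bench and 16 mm above the housing block. It lets go with a snap at about 15 N upward; free once raised 16 mm.
- puller_grip (a point): Centre of the puller's upright black ribbed grip, 68 mm above the fork's underside and straight above the middle of the fork. The grip is 26 mm along the puller's x, 16 mm along its y (grasp across this) and reaches from 40 to 96 mm above the fork's underside. The puller, 160 g, stands on its fork.
- puller: Steel cap puller; origin: middle of its fork, underside, z up. Two flat tines 4 mm thick, 8 mm wide, 52 mm apart inside, lie along x; open flared ends point to +x, 41 mm out; web at x -35 to -47 mm; neck passes 28 mm up. With the cap's axis at the origin the tines are under its rim. Set down on the bench with the cap on it, the cap stands on its skirt between the tines, free of them.
- bush_center (a point): Centre (half-way up) of the linear bush: plain steel cylinder with two fine grooves and a dark inside, 28 mm in diameter, 37 mm long, standing upright on the bench, z along its axis, 120 g. Lower edge chamfered 2.5 mm.
- leaf (a joint): Angle of the jig's hinged clamp arm, rad: 0 closed (level), growing as it is raised; starts leaning back past upright at 1.75 to 2.0; range -0.018 to 2.1. It stays where it is left (stiff hinge, 0.25 N m). Steel bar 18 x 10 mm with a rubber foot 89 mm from the hinge that presses on the bush.
- leaf_hinge (a point): Point on the arm's hinge line in mid-arm, 73 mm above the bench and 89 mm to the jig's +y side of the bore. The hinge line is the jig's x; the closed arm points to the jig's -y.
- knob (a point): Centre of the black ball knob (28 mm diameter) at the arm's end, 188 mm from the hinge line. When closed it is 73 mm above the bench. Pressing it down until the catch snaps takes about 8 to 15 N.
- catch (a joint): Angle of the spring catch that hooks over a pin on the arm's side, rad: 0 is its rest (hooked) position; the arm pushes it aside (about 0.15) on its way down, and it springs back over the pin when the arm reaches 0.
- large_bearing: Ball bearing 62 mm in diameter, 16 mm high, lying flat; bystander. Origin: centre of its underside.
- small_bearing: Ball bearing 47 mm in diameter, 14 mm high, lying flat; bystander. Origin: centre of its underside.
- brass_fitting: Brass adaptor standing on its hexagon, 24 x 27 x 34 mm; bystander. Origin: centre of its underside.
Not all that is in view belongs to the job. Of the things shaped like the part that bears bush_center, the bare steel one is meant. What is shaped like the puller but turquoise is not meant.

How it is judged:
By the outcome, as a careful person would: the job done as asked, in the order asked, and still so for the second after the job is handed in, with the robot touching nothing.
It also fails if it takes over 72 s, if anything falls off the work surface, if the arm or the gripper's body presses on something with over 40 N, if the wrist force passes 120 N, or if a joint passes its speed limit or range.

### The arm

A 7-joint arm with a two-finger parallel gripper is mounted at the origin on a cart in front of the work surface, level with it; the furniture and walls round the work are solid. World frame = base frame: x ahead of the robot, y to its left, z up, the work surface at z = 0. Lengths are in mm, angles in rad, forces in N, time in s.
With the tool pointing down it reaches from about 425 to 925 mm from the base axis. Payload 6.8 kg.
Tool frame: the origin (TCP) lies at the very end of the fingers, on their centre line; the grasp point (between the pads) lies 19 mm behind it; z points along the fingers, y is the line along which they close (so a half turn about z gives the same grasp; the last joint's range is limited). The gripper opens to 85 mm and grips with 20 to 120 N. Pads are 22 mm wide; open, the fingers measure 114 mm over their backs; the gripper's body (76 mm by 85 mm) begins 54 mm behind the grasp point. The pads swing forward as they close: fully open they stand 13 mm farther back than shut.
Start: joints at [-1.305, 0.477, 0.022, 1.555, -0.011, 1.109, -0.083], TCP at [246.478, 628.408, 231.308] pointing down, gripper open.
Joint ranges: [-2.96, 2.96], [-0.34, 2.1], [-1.41, 1.46], [0.24, 2.44], [-1.37, 4.51], [0.17, 1.92], [-2.96, 2.96]. Speed limits (rad/s): [2.39, 2.39, 3.14, 3.14, 3.14, 3.14, 3.14].

### API

Orientations are given as a unit quaternion [w, x, y, z].
In Python, from workcell import monitor, snapshot, ticket gives the robot as it stands. The module is installed in compiled form; this text tells all that it offers.
- The arm moves only by the tool apply_moves, never from a script. Its argument "moves" is a list of rows, each a list of 3 entries, a list of its own where there are three numbers: the turn, a rotation vector about the tool's x, y, z in rad, then the shift along the tool's x, y, z in mm, then the opening, from -1 (shut) to 1 (fully open), so that 0 is half open. A call has 1 to 5 rows; each row shifts and turns the commanded pose from where the row before left it, along the tool's axes as they then stand; what a row does not reach is not made up. A row lasts 1/10 s, in which the tool goes at most 50 mm and 8.59 degrees, less where a joint would pass 70% of its speed; a pose out of reach is approached as far as the arm can. A call is refused whole if a number of a shift passes 50 or a number of a turn 0.15, either way. A call with a gripper value outside its range is refused whole. The fingers move at their own pace and stop on an object; "squeeze" is the grip in N (left out, the last holds). Time passes only in rows, so rows that do not move let the fingers close. It gives the time, the measured TCP pose, the force, the opening and the grip force at its end, in the units of the state.
- monitor.sense(): the state, without advancing time (a new reading comes with each control period).
- snapshot(name): name is "side" or "top" or "wrist"; returns a dict with "image" (384x512x3 uint8, red, green, blue), "z_map" (384x512 float32, mm along the optical axis (not along the pixel's ray), 0 where there is no reading), "fx", "fy", "cx", "cy" (pixels), "k1" (the pictures are not rectified: a ray, as slopes to the right and down, at radius r is drawn at 1 + k1 r^2 times it, then the intrinsics apply), "T" (4x4, takes a point from camera to world coordinates); the wrist camera has in their place "tool_from_camera" (4x4, takes a point from camera to tool coordinates, whose origin is the TCP and whose axes are the flange's). Camera axes: x right, y down, z forward; pixel columns grow to the right and rows downward; lengths in mm; the calibration is good to about 2 mm. A picture is of the moment at which its call begins: read the wrist's pose just before it.
- ticket.hand_in(): hands the job in; it is judged then, once.
The state is a dict: "time_s": time; "joint_positions": joint angles; "joint_velocities": joint speeds; "joint_efforts": joint torques, N m; "tool_pos": TCP position; "eef_rot": TCP orientation; "wrist_force": force on the tool from outside, world axes, zero at the start; "moment": the same for the moment, N m; "width": finger opening in mm; "gripper_force": force on a finger pad.
Only numpy, scipy, OpenCV 4.12 (cv2) and the standard library are available. Lean on these libraries where they do the work, as an engineer would, in place of code of your own. Each camera call takes 0.05 s, during which the arm holds its last target. There are 200 camera calls.

## Working session

There is one attempt and no reset: what is moved stays moved. The work goes in short steps, Python scripts to look and compute and a tool call to move; the robot and the scene stay as the last step left them, time stands still between calls to the robot, and variables do not carry over. Pictures are saved under pics/ and viewed, at most 10 in all, crops included, and the job is handed in when it is done.

Besides the shell and the picture viewer there is one more tool, called after "Request:" as name(argument=value, ...), one argument or row to a line, values as JSON. apply_moves: Moves the arm, as the interface text tells. Its arguments: {"type":"object","properties":{"moves":{"type":"array"},"squeeze":{"type":"number"}},"required":["moves"]}

```bash
mkdir -p pics; cat > h.py <<'E'
import numpy as np, cv2, pickle
from workcell import monitor, snapshot, ticket
from scipy.spatial.transform import Rotation as R
def pose():
    s=monitor.sense(); q=s["eef_rot"]; T=np.eye(4)
    T[:3,:3]=R.from_quat([q[1],q[2],q[3],q[0]]).as_matrix(); T[:3,3]=s["tool_pos"]; return T,s
def snap(name):
    T,s=pose(); d=snapshot(name); d=dict(d)
    if name=="wrist": d["T"]=T@np.array(d["tool_from_camera"])
    d["T"]=np.array(d["T"]); return d
def slopes(d,uv):
    uv=np.atleast_2d(np.asarray(uv,float)); p=np.c_[(uv[:,0]-d["cx"])/d["fx"],(uv[:,1]-d["cy"])/d["fy"]]
    q=p.copy()
    for _ in range(20): q=p/(1+d["k1"]*(q**2).sum(1,keepdims=True))
    return q
def plane(d,uv,z):
    q=slopes(d,uv); r=np.c_[q,np.ones(len(q))]@d["T"][:3,:3].T; o=d["T"][:3,3]
    return o+r*((z-o[2])/r[:,2])[:,None]
def cloud(d):
    h,w=d["z_map"].shape; u,v=np.meshgrid(np.arange(w),np.arange(h))
    q=slopes(d,np.c_[u.ravel(),v.ravel()]); z=d["z_map"].ravel()[:,None]
    P=np.c_[q*z,z]@d["T"][:3,:3].T+d["T"][:3,3]; P[z[:,0]==0]=np.nan
    return P.reshape(h,w,3)
def save(d,n): cv2.imwrite("pics/"+n,d["image"][:,:,::-1])
E
python3 - <<'E'
from h import *
T,s=pose(); print(s["tool_pos"],s["eef_rot"],s["width"],s["time_s"])
ims=[]
for n in ("side","top","wrist"):
    d=snap(n); pickle.dump(d,open(n+"0.pkl","wb")); print(n,d["fx"],d["cx"],d["cy"],d["k1"],d["T"].round(2).tolist()); ims.append(d["image"])
a=np.hstack([ims[0],ims[1]]); cv2.imwrite("pics/a.png",cv2.resize(np.vstack([ims[0][:,:,::-1],ims[1][:,:,::-1]]),(400,600)))
for n in ("side","top"): cv2.imwrite("pics/%s0.png"%n,cv2.resize(pickle.load(open(n+"0.pkl","rb"))["image"][:,:,::-1],(800,600)))
E
```

```text
[246.27944876 627.84633846 230.35047715] [-1.02600163e-04  1.85810100e-01  9.82585272e-01 -8.83108901e-04] 85.83724588353807 0.0
side 351.29049914705314 253.01347804578583 192.97028478594873 -0.06689749706108344 [[0.85, -0.2, 0.49, 168.57], [-0.53, -0.35, 0.77, -670.82], [0.01, -0.92, -0.4, 446.74], [0.0, 0.0, 0.0, 1.0]]
top 391.85207605232927 257.43931157917405 199.1545262270686 -0.1168704827579147 [[-0.0, -1.0, 0.08, 525.19], [-1.0, 0.0, 0.0, 29.47], [-0.0, -0.08, -1.0, 1154.57], [0.0, 0.0, 0.0, 1.0]]
wrist 279.99255998348576 257.185452140136 194.89471037648582 0.0030700586841586773 [[0.37, 0.89, 0.27, 179.2], [0.93, -0.35, -0.11, 655.4], [-0.0, 0.29, -0.96, 373.22], [0.0, 0.0, 0.0, 1.0]]
```

View pics/top0.png

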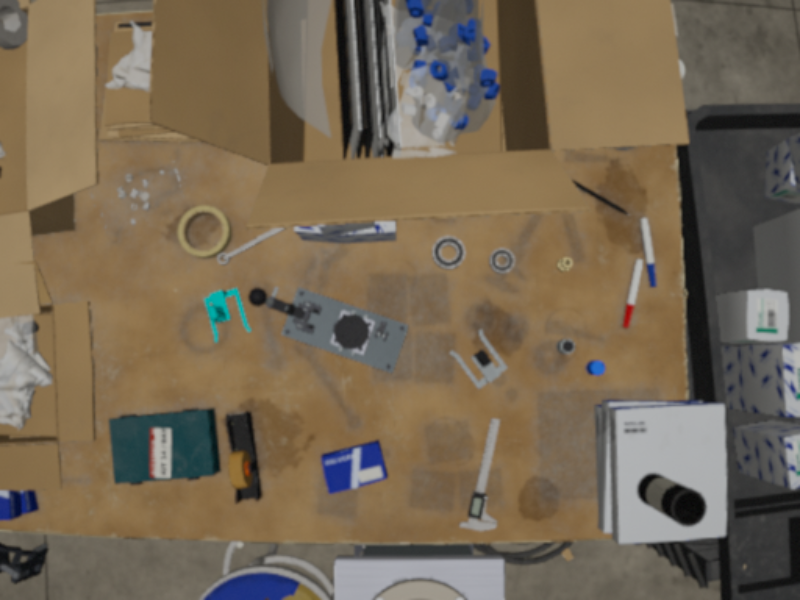

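View pics/side0.png

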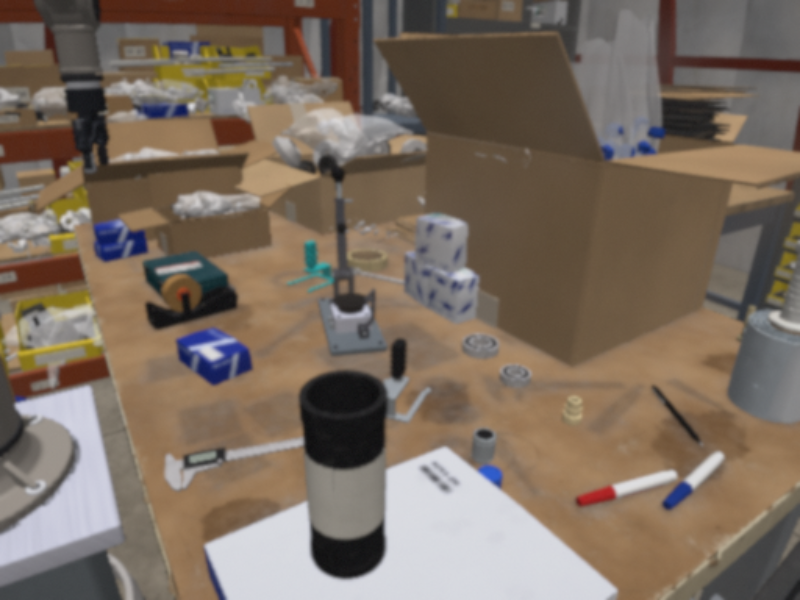

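Top view (800x600 px): jig with black cap at (352,332), its hinge end and knob to the left (258,297); steel puller at (480,358) with black grip; bush at (566,346); the turquoise decoy is at (225,310). The side view confirms this.

```bash
python3 - <<'E'
from h import *
d=pickle.load(open("top0.pkl","rb")); k=384/600.
f=lambda x,y,z:plane(d,[[x*k,y*k]],z)[0].round(0)
print("cap",f(352,332,60),"grip",f(482,358,96),"bush",f(566,346,37),"knob",f(258,297,254))
print("plate corners",[f(*c,12).tolist() for c in((405,325),(388,368),(303,290),(287,330))])
print("tines",[f(*c,4).tolist() for c in((453,352),(482,332))],"web",[f(*c,4).tolist() for c in((483,387),(506,370))])
C=cloud(d)
for n,(x,y) in dict(cap=(352,332),grip=(482,358),bush=(566,346),knob=(258,297)).items():
    u,v=int(x*k),int(y*k); print(n,C[v-2:v+3,u-2:u+3].reshape(-1,3)[::6].round(0).tolist())
E
```

```text
cap [574. 120.  60.] grip [ 527. -108.   96.] bush [ 548. -271.   37.] knob [617. 245. 254.]
plate corners [[589.0, 25.0, 12.0], [509.0, 57.0, 12.0], [655.0, 217.0, 12.0], [580.0, 246.0, 12.0]]
tines [[538.0, -65.0, 4.0], [576.0, -120.0, 4.0]] web [[472.0, -121.0, 4.0], [504.0, -165.0, 4.0]]
cap [[581.0, 127.0, 59.0], [578.0, 124.0, 57.0], [575.0, 120.0, 64.0], [572.0, 118.0, 62.0], [569.0, 115.0, 61.0]]
grip [[532.0, -102.0, 91.0], [530.0, -104.0, 93.0], [527.0, -106.0, 98.0], [524.0, -109.0, 95.0], [521.0, -112.0, 97.0]]
bush [[555.0, -265.0, 34.0], [552.0, -268.0, 36.0], [549.0, -271.0, 34.0], [546.0, -274.0, 36.0], [543.0, -276.0, 35.0]]
knob [[620.0, 246.0, 271.0], [618.0, 243.0, 271.0], [616.0, 241.0, 269.0], [614.0, 239.0, 268.0], [611.0, 237.0, 268.0]]
```

Request:
apply_moves(
  moves=[
    [[0,0,-0.15],[0,0,0],1],
    [[0,0,-0.15],[0,0,0],1],
    [[0,0,-0.15],[0,0,0],1],
    [[0,0,-0.15],[0,0,0],1],
    [[0,0,-0.15],[0,0,0],1],
  ],
)

```text
time_s: 0.65
tool_pos: [246.4, 628.1, 230.9]
eef_rot: [-0.0, -0.19, 0.982, -0.0]
wrist_force: [0.3, -0.2, -0.1]
width: 85.4
gripper_force: 0.0
```

Request:
apply_moves(
  moves=[
    [[0,0,-0.15],[0,0,0],1],
    [[0,0,-0.1],[0,0,0],1],
    [[0,0,0],[13,-47,2],1],
    [[0,0,0],[13,-47,2],1],
    [[0,0,0],[13,-47,2],1],
  ],
)

```text
time_s: 1.15
tool_pos: [297.8, 489.5, 224.7]
eef_rot: [-0.0, -0.308, 0.951, -0.0]
wrist_force: [1.4, -0.3, -0.5]
width: 85.7
gripper_force: 0.0
```

Request:
apply_moves(
  moves=[
    [[0,0,0],[13,-47,2],1],
    [[0,0,0],[13,-47,2],1],
    [[0,0,0],[13,-47,2],1],
    [[0,0,0],[13,-47,2],1],
    [[0,0,0],[13,-47,2],1],
  ],
)

```text
time_s: 1.65
tool_pos: [382.9, 260.7, 215.2]
eef_rot: [0.0, -0.308, 0.951, 0.0]
wrist_force: [1.2, -0.1, 0.1]
width: 85.2
gripper_force: 0.0
```

Request:
apply_moves(
  moves=[
    [[0,0,0],[13,-47,5],1],
    [[0,0,0],[13,-47,5],1],
    [[0,0,0],[13,-47,5],1],
    [[0,0,0],[13,-47,5],1],
    [[0,0,0],[13,-47,5],1],
  ],
)

```text
time_s: 2.15
tool_pos: [467.9, 32.3, 190.3]
eef_rot: [0.0, -0.308, 0.951, 0.0]
wrist_force: [0.8, 0.4, 0.1]
width: 85.3
gripper_force: 0.0
```

Request:
apply_moves(
  moves=[
    [[0,0,0],[13,-47,0],1],
    [[0,0,0],[13,-47,0],1],
    [[0,0,0],[6,-24,0],1],
    [[0,0,0],[0,0,0],1],
  ],
)

```text
time_s: 2.55
tool_pos: [511.4, -84.6, 190.3]
eef_rot: [-0.0, -0.305, 0.952, -0.001]
wrist_force: [0.2, -0.6, 0.3]
width: 85.5
gripper_force: 0.0
```

```bash
python3 - <<'E'
from h import *
d=snap("wrist"); pickle.dump(d,open("w1.pkl","wb")); save(d,"w1.png"); print(pose()[0].round(2).tolist())
E
```

```text
[[-0.81, -0.58, -0.0, 510.86], [-0.58, 0.81, -0.0, -81.85], [0.0, -0.0, -1.0, 190.07], [0.0, 0.0, 0.0, 1.0]]
```

View pics/w1.png

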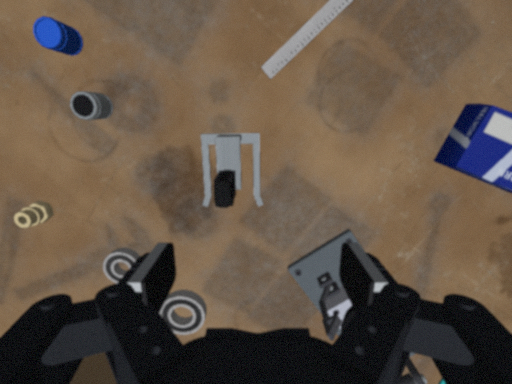

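The wrist view shows the puller with its web at (230,134), tine ends at (207,206) and (261,205), and its black grip top at about (224,198). The bush mouth is at (85,105). The jig's catch end is at (330,290).

```bash
python3 - <<'E'
from h import *
d=pickle.load(open("w1.pkl","rb")); C=cloud(d); im=d["image"].astype(int)
m=(im.max(2)<45); m[:165]=0;m[210:]=0;m[:,:210]=0;m[:,240:]=0
P=C[m]; P=P[~np.isnan(P[:,0])]; print("grip z pct",np.percentile(P[:,2],[5,50,95]).round(1))
t=P[P[:,2]>88]; print("top cloud mean",t.mean(0).round(1),len(t))
v,u=np.where(m); print("px",u.min(),u.max(),v.min(),v.max())
vt,ut=np.where(m&(C[:,:,2]>88)); print("ray96",plane(d,[[ut.mean(),vt.mean()]],96).round(1), ut.min(),ut.max(),vt.min(),vt.max())
# fork
hsv=cv2.cvtColor(d["image"],cv2.COLOR_RGB2HSV); g=((hsv[:,:,1]<50)&(hsv[:,:,2]>110)).astype(np.uint8); g[:128]=0;g[212:]=0;g[:,:195]=0;g[:,268:]=0
vv,uu=np.where(g); X=plane(d,np.c_[uu,vv],4)[:,:2]
(c,sz,a)=cv2.minAreaRect(X.astype(np.float32)); print("rect",c,sz,a)
Y=np.float32(C[g>0][:,2]); print("fork z",np.nanpercentile(Y,[10,50,90]))
# tine lines
for lo,hi in((198,214),(249,266)):
    pts=[plane(d,[[np.mean(np.where(g[r,lo:hi])[0])+lo,r]],4)[0,:2] for r in range(150,196) if g[r,lo:hi].any()]
    l=cv2.fitLine(np.float32(pts),cv2.DIST_HUBER,0,.01,.01).ravel(); print("tine",np.degrees(np.arctan2(l[1],l[0])),l[2:])
# bush
b=C[90:122,68:112]; q=b[(b[:,:,2]>25)]; print("bush cloud",q[:,2].max(), q[q[:,2]>33].mean(0).round(1))
print("bush mouth ray37",plane(d,[[85,105]],37).round(1))
T=pose()[0]; print(T[:3,3])
E
```

```text
grip z pct [64.9 94.6 96.6]
top cloud mean [ 526.4 -110.9   94.8] 450
px 215 234 171 206
ray96 [[ 526.1 -111.    96. ]] 215 232 178 206
rect (526.0177612304688, -111.12555694580078) (88.72637176513672, 74.40974426269531) 35.47867965698242
fork z [ 2.70773926  4.63792992 34.53426819]
tine 35.775913 [ 543.3921  -137.00201]
tine 36.255142 [504.22235 -91.37985]
bush cloud 38.83813089226061 [ 549.5 -272.4   36.2]
bush mouth ray37 [[ 548.6 -270.9   37. ]]
[510.86276191 -81.84607248 190.06681705]
```

Request:
apply_moves(
  moves=[
    [[0,0,-0.008],[3,-33.6,0],1],
    [[0,0,0],[0,0,46],0.5],
    [[0,0,0],[0,0,46],0.2],
    [[0,0,0],[0,0,45],0.2],
    [[0,0,0],[0,0,0],0.2],
  ],
)

```text
time_s: 3.1
tool_pos: [523.2, -106.4, 48.2]
eef_rot: [-0.005, -0.313, 0.95, 0.003]
wrist_force: [-0.8, 0.5, 0.6]
width: 51.5
gripper_force: 0.0
```

```bash
python3 - <<'E'
from h import *
d=snap("wrist"); pickle.dump(d,open("w2.pkl","wb")); save(d,"w2.png"); print(pose()[0].round(3).tolist(),pose()[1]["wrist_force"],pose()[1]["width"])
E
```

```text
[[-0.804, -0.594, -0.007, 525.593], [-0.594, 0.804, 0.001, -107.158], [0.005, 0.005, -1.0, 51.307], [0.0, 0.0, 0.0, 1.0]] [0.03349217 0.67192305 0.62215252] 51.4011154119141
```

View pics/w2.png

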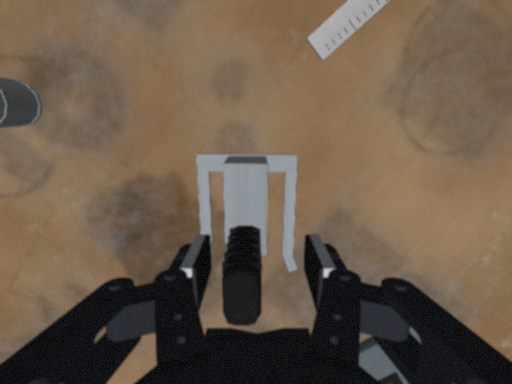

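The view shows the grip (242,270) between the fingers (210 and 305), slightly off to the left.

```bash
python3 - <<'E'
from h import *
for i in range(3):
    d=snap("wrist"); 
T,s=pose(); print(T[:3,3].round(1),np.array(s["joint_velocities"]).round(3))
hsv=cv2.cvtColor(d["image"],cv2.COLOR_RGB2HSV); g=((hsv[:,:,1]<50)&(hsv[:,:,2]>110)).astype(np.uint8)
g[:,:190]=0;g[:,305:]=0;g[:140]=0;g[225:]=0
L=[];
for r in range(180,224):
    u=np.where(g[r])[0]
    if len(u): L.append(plane(d,[[u.min(),r],[u.max(),r]],4)[:,:2])
L=np.array(L); Ti=np.linalg.inv(T)
f=lambda p:(Ti@np.r_[p,4,1])[:2].round(1)
print(f(L[0,0]),f(L[0,1]),f(L[-1,0]),f(L[-1,1]))
w=[f(plane(d,[[u,v]],4)[0,:2]) for u,v in((197,154),(298,154))];print("web",w)
print(d["tool_from_camera"])
E
```

```text
[ 529.9 -108.6   55.7] [ 0.002 -0.014  0.006 -0.003 -0.    -0.006  0.004]
[ 25.5 -34.8] [25.5 32.8] [ -7.4 -35. ] [-7.4 32.8]
web [array([ 44. , -40.7]), array([44. , 29.1])]
[[-6.06468667e-04 -9.57980683e-01 -2.86832081e-01  7.19533471e+01]
 [ 9.99999608e-01 -7.65897809e-04  4.43628472e-04  7.49688260e-02]
 [-6.44671569e-04 -2.86831699e-01  9.57980773e-01 -1.42825165e+02]
 [ 0.00000000e+00  0.00000000e+00  0.00000000e+00  1.00000000e+00]]
```

Request:
apply_moves(
  moves=[
    [[0,0,0],[0,-1,2],-0.3],
    [[0,0,0],[0,0,0],-1],
    [[0,0,0],[0,0,0],-1],
    [[0,0,0],[0,0,0],-1],
    [[0,0,0],[0,0,0],-1],
  ],
  squeeze=80,
)

```text
time_s: 3.8
tool_pos: [529.7, -110.1, 52.7]
eef_rot: [0.001, -0.312, 0.95, -0.0]
wrist_force: [-0.4, -0.3, 8.2]
width: 14.9
gripper_force: 78.1
```

Request:
apply_moves(
  moves=[
    [[0,0,0],[0,0,0],-1],
    [[0,0,0],[0,0,0],-1],
    [[0,0,0],[0,0,0],-1],
  ],
)

```text
time_s: 4.1
tool_pos: [529.7, -110.1, 52.7]
eef_rot: [0.001, -0.312, 0.95, -0.0]
wrist_force: [-0.7, -0.8, 7.4]
width: 15.3
gripper_force: 78.1
```

```bash
python3 - <<'E'
from h import *
T,s=pose(); print(T[:3,3].round(1),s["width"],s["gripper_force"],s["wrist_force"])
E
```

```text
[ 529.7 -110.1   52.7] 15.293586696991941 78.12510251998901 [-0.74229963 -0.76980108  7.37389744]
```

Request:
apply_moves(
  moves=[
    [[0,0,0],[0,0,-36],-1],
    [[0,0,0],[0,0,-36],-1],
    [[0,0,0.15],[0,0,-36],-1],
    [[0,0,0.15],[0,0,0],-1],
    [[0,0,0.15],[0,0,0],-1],
  ],
)

```text
time_s: 4.6
tool_pos: [529.4, -109.9, 161.0]
eef_rot: [0.002, -0.089, 0.996, 0.0]
wrist_force: [-0.2, -0.5, -1.6]
width: 15.1
gripper_force: 78.6
```

Request:
apply_moves(
  moves=[
    [[0,0,0.15],[0,0,0],-1],
    [[0,0,0.15],[0,0,0],-1],
    [[0,0,0.15],[0,0,0],-1],
    [[0,0,0.08],[12,40,0],-1],
    [[0,0,0],[12,40,0],-1],
  ],
)

```text
time_s: 5.1
tool_pos: [529.3, -26.8, 159.5]
eef_rot: [-0.0, 0.175, 0.985, -0.0]
wrist_force: [0.4, 0.1, -1.4]
width: 15.4
gripper_force: 78.6
```

Request:
apply_moves(
  moves=[
    [[0,0,0],[12,40,0],-1],
    [[0,0,0],[0,0,0],-1],
    [[0,0,0],[0,0,0],-1],
    [[0,0,0],[0,0,0],-1],
  ],
)

```text
time_s: 5.5
tool_pos: [532.0, 14.0, 159.4]
eef_rot: [0.0, 0.173, 0.985, -0.0]
wrist_force: [0.4, -0.4, -1.5]
width: 15.3
gripper_force: 78.7
```

```bash
python3 - <<'E'
from h import *
d=snap("wrist"); pickle.dump(d,open("w3.pkl","wb")); save(d,"w3.png"); print(pose()[0].round(3).tolist(),pose()[1]["wrist_force"],pose()[1]["width"])
E
```

```text
[[-0.94, 0.341, -0.0, 531.964], [0.341, 0.94, -0.0, 13.654], [-0.0, -0.0, -1.0, 159.407], [0.0, 0.0, 0.0, 1.0]] [ 0.53572802 -0.68483082 -1.44974585] 14.858328708039492
```

View pics/w3.png

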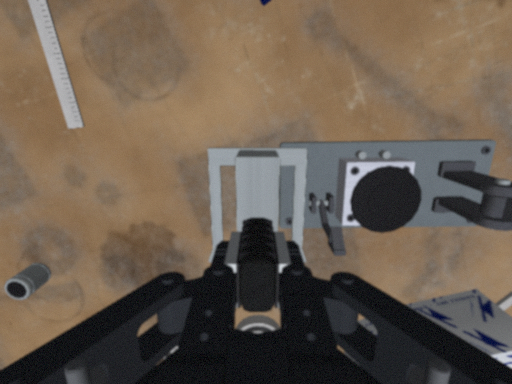

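The view shows the cap as a black disc at (386,198), the jig's plate edges (its top edge at row ~143), the catch at (325,220) and the held fork at (258,200).

```bash
cat > meas.py <<'E'
from h import *
def cap(d,box,ztop):
    x0,x1,y0,y1=box; m=np.zeros(d["z_map"].shape,np.uint8); m[y0:y1,x0:x1]=(d["image"].max(2)<48)[y0:y1,x0:x1]
    C=cloud(d); 
    c=max(cv2.findContours(m,cv2.RETR_EXTERNAL,cv2.CHAIN_APPROX_NONE)[0],key=cv2.contourArea)[:,0]
    P=plane(d,c,ztop); (x,y),r=cv2.minEnclosingCircle(P[:,:2].astype(np.float32))
    e=cv2.fitEllipse(P[:,:2].astype(np.float32)); mm=m>0
    return (x,y,r),e,np.nanpercentile(C[mm][:,2],[10,50,90])
E
python3 - <<'E'
from meas import *
d=pickle.load(open("w3.pkl","rb")); T=d["T"]@np.linalg.inv(np.array(d["tool_from_camera"])); Ti=np.linalg.inv(T)
print(cap(d,(335,432,150,245),60))
hsv=cv2.cvtColor(d["image"],cv2.COLOR_RGB2HSV)
# plate front edge (image top) by max gradient
g=cv2.GaussianBlur(hsv[:,:,1],(0,0),1).astype(float)
pts=[]
for u in list(range(320,480,4)):
    col=g[130:155,u]; k=np.argmin(np.diff(col)); pts.append([u+0.0,130.5+k])
P=plane(d,pts,12)[:,:2]; l=cv2.fitLine(np.float32(P),cv2.DIST_HUBER,0,.01,.01).ravel(); print("edge ang",np.degrees(np.arctan2(l[1],l[0])),l[2:])
# housing block white edges at z40
g2=((hsv[:,:,1]<40)&(hsv[:,:,2]>170)).astype(np.uint8); g2[:150]=0;g2[235:]=0;g2[:,:338]=0;g2[:,:]*=1;g2[:,420:]=0
v,u=np.where(g2); r=cv2.minAreaRect(plane(d,np.c_[u,v],40)[:,:2].astype(np.float32)); print("block",r)
# fork in tool
f=((hsv[:,:,1]<50)&(hsv[:,:,2]>110)).astype(np.uint8); z=159.4-48.7
tl=[]
for row in range(175,215,3):
    a=np.where(f[row,200:235])[0]+200; b=np.where(f[row,285:316])[0]+285
    q=plane(d,[[a.min(),row],[b.max(),row]],z); tl.append(np.r_[(Ti@np.r_[q[0],1])[:2],(Ti@np.r_[q[1],1])[:2]])
tl=np.array(tl); print("tines tool",tl[[0,-1]].round(1),((tl[:,1]+tl[:,3])/2).round(1))
rows=np.where(f[140:175,215:300].sum(1)>60)[0]+140; print("web rows",rows.min(),rows.max(),[(Ti@np.r_[plane(d,[[225,r]],z)[0],1])[:3].round(1) for r in(rows.min()-.5,rows.max()+.5)])
C=cloud(d); print("fork z",np.nanmedian(C[180:210,213:219][:,:,2]))
E
```

```text
((575.6402587890625, 122.49114990234375, 31.531063079833984), ((576.3563232421875, 122.64378356933594), (59.77054977416992, 60.57754135131836), 165.26304626464844), array([59.50051751, 60.54359746, 61.95867167]))
edge ang 70.664986 [535.56903 153.16144]
block ((577.322265625, 122.79533386230469), (63.8246955871582, 64.13746643066406), 70.04967498779297)
tines tool [[ 29.8 -33.4  29.7  41.4]
 [  0.7 -33.4   0.7  43.1]] [ 4.   4.   4.   4.   4.   4.   2.6 -1.   1.2  2.3  1.5  1.9  2.3  4.8]
web rows 147 174 [array([ 49.5, -20.9,  48.7]), array([ 30.1, -21.5,  48.7])]
fork z 110.94106704037927
```

Request:
apply_moves(
  moves=[
    [[0,0,0],[27.8,39,0],-1],
    [[0,0,0],[27.8,39,0],-1],
    [[0,0,0],[27.7,39,0],-1],
    [[0,0,0],[0,0,30],-1],
    [[0,0,0],[0,0,30.5],-1],
  ],
)

```text
time_s: 6.05
tool_pos: [494.2, 154.9, 99.0]
eef_rot: [0.001, 0.171, 0.985, 0.001]
wrist_force: [-1.0, -0.5, -1.8]
width: 15.0
gripper_force: 78.8
```

Request:
apply_moves(
  moves=[
    [[0,0,0],[0,0,0],-1],
    [[0,0,0],[0,0,0],-1],
    [[0,0,0],[0,0,0],-1],
  ],
)

```text
time_s: 6.35
tool_pos: [494.8, 152.8, 100.2]
eef_rot: [0.001, 0.173, 0.985, 0.001]
wrist_force: [0.2, 0.2, -0.9]
width: 14.9
gripper_force: 78.5
```

```bash
python3 - <<'E'
from h import *
d=snap("wrist"); pickle.dump(d,open("w4.pkl","wb")); save(d,"w4.png"); T=pose()[0];print(T.round(3).tolist()); print((np.linalg.inv(T)@[578.2,121.5,98.7,1]).round(1))
s=snap("side"); cv2.imwrite("pics/s4.png",np.hstack([d["image"][:,:,::-1][:,100:400],cv2.resize(s["image"][130:260,150:300,::-1],(443,384))]))
E
```

```text
[[-0.94, 0.341, 0.002, 494.82], [0.341, 0.94, 0.001, 153.112], [-0.002, 0.002, -1.0, 100.332], [0.0, 0.0, 0.0, 1.0]]
[-89.2  -1.3   1.8   1. ]
```

View pics/s4.png

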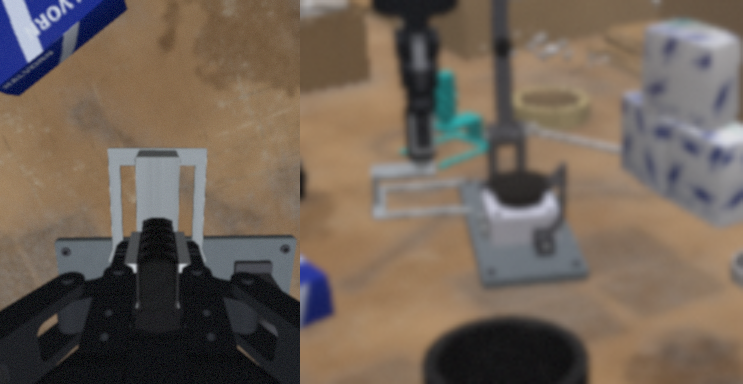

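Fork stands level just in front of the cap. Driving in.

Request:
apply_moves(
  moves=[
    [[0,0,0],[-15,-1.3,1.5],-1],
    [[0,0,0],[-15,0,0],-1],
    [[0,0,0],[-12,0,0],-1],
    [[0,0,0],[-8,0,0],-1],
    [[0,0,0],[0,0,0],-1],
  ],
)

```text
time_s: 6.95
tool_pos: [541.6, 134.5, 97.3]
eef_rot: [0.001, 0.173, 0.985, -0.0]
wrist_force: [-0.2, -0.2, -0.5]
width: 15.4
gripper_force: 78.6
```

Request:
apply_moves(
  moves=[
    [[0,0,0],[-8,0,0],-1],
    [[0,0,0],[-8,0,0],-1],
    [[0,0,0],[-8,0,0],-1],
    [[0,0,0],[-8,0,0],-1],
    [[0,0,0],[0,0,0],-1],
  ],
)

```text
time_s: 7.45
tool_pos: [571.5, 123.9, 97.5]
eef_rot: [0.001, 0.173, 0.985, -0.0]
wrist_force: [-0.3, -0.4, -1.1]
width: 15.1
gripper_force: 78.6
```

```bash
python3 - <<'E'
from h import *
T,s=pose();print(T[:3,3].round(1),s["wrist_force"]); print((np.linalg.inv(T)@[578.2,121.5,98.7,1]).round(1))
E
```

```text
[571.5 123.9  97.5] [-0.32525733 -0.3549715  -1.12963314]
[-7.1  0.  -1.2  1. ]
```

Request:
apply_moves(
  moves=[
    [[0,0,0],[-7,0,0],-1],
    [[0,0,0],[0,0,0],-1],
    [[0,0,0],[0,0,-4],-1],
    [[0,0,0],[0,0,-4],-1],
    [[0,0,0],[0,0,0],-1],
  ],
)

```text
time_s: 7.95
tool_pos: [576.4, 122.3, 105.6]
eef_rot: [-0.0, 0.172, 0.985, 0.0]
wrist_force: [-0.6, -0.4, -2.4]
width: 14.7
gripper_force: 79.2
```

Request:
apply_moves(
  moves=[
    [[0,0,0],[0,0,-2],-1],
    [[0,0,0],[0,0,-3],-1],
    [[0,0,0],[0,0,-3],-1],
    [[0,0,0],[0,0,-4],-1],
    [[0,0,0],[0,0,-4],-1],
  ],
)

```text
time_s: 8.45
tool_pos: [577.5, 122.3, 122.5]
eef_rot: [0.001, 0.172, 0.985, 0.0]
wrist_force: [0.3, 0.5, -1.3]
width: 15.1
gripper_force: 80.6
```

Request:
apply_moves(
  moves=[
    [[0,0,0],[0,0,-5],-1],
    [[0,0,0],[0,0,-8],-1],
    [[0,0,0],[0,0,-10],-1],
    [[0,0,0],[0,0,-10],-1],
    [[0,0,0],[0,0,0],-1],
  ],
)

```text
time_s: 8.95
tool_pos: [578.0, 122.4, 156.3]
eef_rot: [0.001, 0.172, 0.985, 0.001]
wrist_force: [1.0, -0.3, -0.7]
width: 15.2
gripper_force: 80.7
```

```bash
python3 - <<'E'
from h import *
d=snap("wrist"); pickle.dump(d,open("w5.pkl","wb")); s=snap("side"); T,st=pose();print(T[:3,3].round(1),st["wrist_force"])
cv2.imwrite("pics/s5.png",np.hstack([d["image"][:,:,::-1][:,100:400],cv2.resize(s["image"][130:260,150:300,::-1],(443,384))]))
E
```

```text
[576.9 122.3 154.7] [-0.09200375 -0.01783085 -1.78114621]
```

View pics/s5.png

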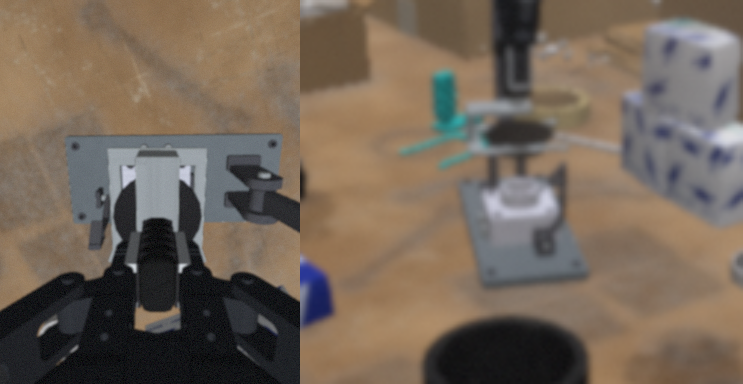

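The cap hangs on the fork at about the fork's middle and the collar is bare. Setting both down on the robot side.

Request:
apply_moves(
  moves=[
    [[0,0,0],[12,0,0],-1],
    [[0,0,0],[24,0,0],-1],
    [[0,0,0],[30,0,0],-1],
    [[0,0,0],[30,0,0],-1],
    [[0,0,0],[20,0,0],-1],
  ],
)

```text
time_s: 9.55
tool_pos: [464.2, 162.1, 153.5]
eef_rot: [-0.001, 0.171, 0.985, -0.0]
wrist_force: [0.3, -0.1, -1.2]
width: 15.0
gripper_force: 80.7
```

Request:
apply_moves(
  moves=[
    [[0,0,0],[9,0,0],-1],
    [[0,0,0],[0,0,15],-1],
    [[0,0,0],[0,0,25],-1],
    [[0,0,0],[0,0,25],-1],
    [[0,0,0],[0,0,15],-1],
  ],
)

```text
time_s: 10.05
tool_pos: [458.5, 164.1, 72.6]
eef_rot: [-0.001, 0.172, 0.985, -0.001]
wrist_force: [-0.8, -0.3, -1.3]
width: 15.4
gripper_force: 80.7
```

Request:
apply_moves(
  moves=[
    [[0,0,0],[0,0,7],-1],
    [[0,0,0],[0,0,5],-1],
    [[0,0,0],[0,0,3],-1],
    [[0,0,0],[0,0,3],-1],
    [[0,0,0],[0,0,0],-1],
  ],
)

```text
time_s: 10.55
tool_pos: [459.3, 164.7, 56.5]
eef_rot: [0.0, 0.172, 0.985, 0.0]
wrist_force: [-0.1, 0.2, -1.6]
width: 15.1
gripper_force: 80.7
```

```bash
python3 - <<'E'
from h import *
d=snap("wrist"); T,st=pose();print(T[:3,3].round(1),st["eef_rot"],st["wrist_force"])
E
```

```text
[459.4 164.7  56.6] [2.42834422e-04 1.72058810e-01 9.85086617e-01 2.51937145e-04] [ 0.21977079 -0.67315573 -0.61671905]
```

Request:
apply_moves(
  moves=[
    [[0,0,0],[0,0,2],-1],
    [[0,0,0],[0,0,1.5],-1],
    [[0,0,0],[0,0,0.7],-1],
    [[0,0,0],[0,0,0],-1],
    [[0,0,0],[0,0,0],-1],
  ],
)

```text
time_s: 11.1
tool_pos: [459.3, 164.6, 52.7]
eef_rot: [0.0, 0.172, 0.985, 0.0]
wrist_force: [-2.5, -0.8, 7.7]
width: 14.8
gripper_force: 82.0
```

Request:
apply_moves(
  moves=[
    [[0,0,0],[0,0,-0.4],-0.4],
    [[0,0,0],[0,0,0],-0.1],
    [[0,0,0],[0,0,0],0],
    [[0,0,0],[0,0,0],0],
    [[0,0,0],[0,0,-20],0],
  ],
)

```text
time_s: 11.6
tool_pos: [457.6, 163.9, 71.0]
eef_rot: [-0.002, 0.172, 0.985, -0.001]
wrist_force: [-0.1, 0.2, 0.1]
width: 42.6
gripper_force: 0.0
```

Request:
apply_moves(
  moves=[
    [[0,0,0],[0,0,-40],0],
    [[0,0,0],[0,0,-48],0],
    [[0,0,0],[0,0,0],0],
    [[0,0,0],[0,0,0],0],
  ],
)

```text
time_s: 12.0
tool_pos: [459.7, 165.0, 161.5]
eef_rot: [0.001, 0.172, 0.985, 0.001]
wrist_force: [-0.4, -0.4, -0.1]
width: 42.7
gripper_force: 0.0
```

```bash
python3 - <<'E'
from h import *
d=snap("wrist"); pickle.dump(d,open("w6.pkl","wb")); s=snap("side"); T,st=pose();print(T[:3,3].round(1),st["wrist_force"])
cv2.imwrite("pics/s6.png",np.hstack([d["image"][:,:,::-1][:,100:],cv2.resize(s["image"][130:260,140:270,::-1],(384,384))]))
E
```

```text
[458.3 164.3 159.6] [-0.88126395  0.15202256  0.68867911]
```

View pics/s6.png

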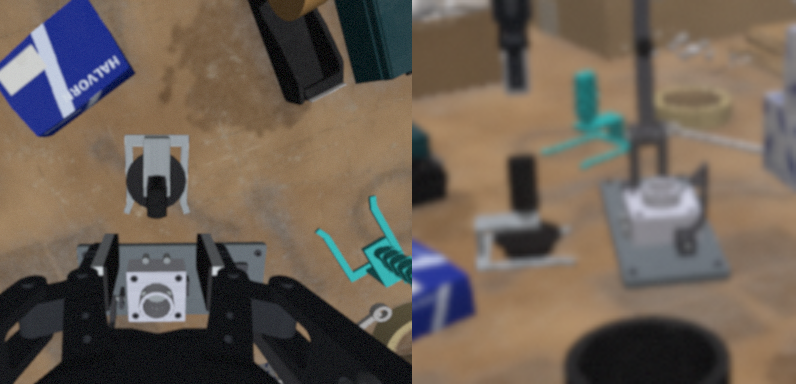

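Puller stands, with the cap on its skirt between the tines; the collar with its bore is exposed. Next, a clear look at the bore on the way to the bush.

Request:
apply_moves(
  moves=[
    [[0,0,0],[-31,-28,0],0.5],
    [[0,0,0],[-31,-28,0],0.5],
    [[0,0,0],[-31,-28,0],0.5],
    [[0,0,0],[-31,-28,0],0.5],
    [[0,0,0],[0,0,0],0.5],
  ],
)

```text
time_s: 12.6
tool_pos: [538.8, 10.4, 159.3]
eef_rot: [-0.0, 0.176, 0.984, -0.002]
wrist_force: [-0.9, 0.5, -0.2]
width: 64.1
gripper_force: 0.0
```

Request:
apply_moves(
  moves=[
    [[0,0,0],[0,0,0],0.5],
    [[0,0,0],[0,0,0],0.5],
    [[0,0,0],[0,0,0],0.5],
  ],
)

```text
time_s: 12.9
tool_pos: [537.0, 18.7, 159.8]
eef_rot: [-0.001, 0.171, 0.985, 0.0]
wrist_force: [0.7, -0.2, 0.6]
width: 64.1
gripper_force: 0.0
```

```bash
python3 - <<'E'
from h import *
d=snap("wrist"); pickle.dump(d,open("w7.pkl","wb")); T,st=pose();print(T[:3,3].round(1))
c=d["image"][130:260,300:520,::-1]; cv2.imwrite("pics/w7.png",cv2.resize(c,None,fx=3.5,fy=3.5,interpolation=cv2.INTER_CUBIC))
E
```

```text
[537.2  18.6 160. ]
```

View pics/w7.png

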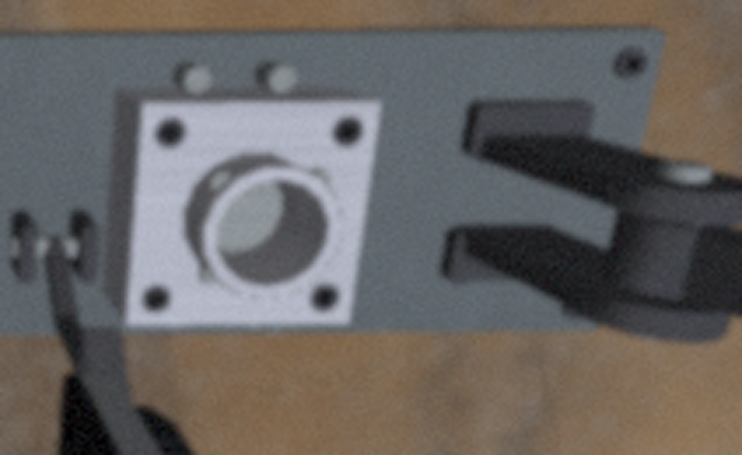

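Bore mouth ring centred at about crop (272,232), i.e. full-image (377.4,195.9); four block screws at crop (171,131), (348,130), (156,298), (325,297).

```bash
python3 - <<'E'
from h import *
d=pickle.load(open("w7.pkl","rb"))
f=lambda u,v:[(u+.5)/3.5-.5+300,(v+.5)/3.5-.5+130]
S=plane(d,[f(171,131),f(348,130),f(156,298),f(325,297)],40); print(S.round(1).tolist(),S.mean(0))
print("mouth",plane(d,[f(272,232)],56))
b=plane(d,[f(215,232),f(330,232),f(272,180),f(272,284)],56); print("diam",np.linalg.norm(b[0]-b[1]),np.linalg.norm(b[2]-b[3]))
C=cloud(d); u,v=map(int,f(272,291)); print("collar z",C[v-1:v+2,u-1:u+2,2].round(0).tolist())
im=d["image"]; e=cv2.Canny(im[130:260,300:420],60,120)
# bush
cl=C[:, :150].reshape(-1,3); q=cl[(cl[:,2]>30)&(cl[:,2]<40)&(abs(cl[:,0]-549)<30)&(abs(cl[:,1]+271)<30)]; print("bush",len(q),q.mean(0) if len(q) else 0)
yaw=lambda a,b:np.degrees(np.arctan2(*(b-a)[[1,0]])); print(yaw(S[0],S[1]),yaw(S[2],S[3]))
E
```

```text
[[546.1, 108.7, 40.0], [562.0, 154.0, 40.0], [591.7, 92.6, 40.0], [607.6, 138.1, 40.0]] [576.84988893 123.33182584  40.        ]
mouth [[576.53200822 123.01293876  56.        ]]
diam 30.198248500463567 28.76659248899894
collar z [[56.0, 57.0, 56.0], [55.0, 56.0, 57.0], [56.0, 57.0, 56.0]]
bush 538 [ 549.83326861 -269.53397969   35.58565048]
70.60207020813345 70.65664052332313
```

Request:
apply_moves(
  moves=[
    [[0,0,0],[-18,-44,0],0.2],
    [[0,0,0],[-18,-44,0],0.2],
    [[0,0,0],[-18,-44,5],0.2],
    [[0,0,0],[-18,-45,10],0.2],
    [[0,0,0],[-18,-45,15],0.2],
  ],
)

```text
time_s: 13.45
tool_pos: [548.1, -222.2, 131.2]
eef_rot: [0.001, 0.171, 0.985, 0.0]
wrist_force: [1.2, 0.6, 0.3]
width: 51.3
gripper_force: 0.0
```

Request:
apply_moves(
  moves=[
    [[0,0,0],[-18,-45,20],0.2],
    [[0,0,0],[0,0,0],0.2],
    [[0,0,0],[0,0,0],0.2],
    [[0,0,0],[0,0,0],0.2],
  ],
)

```text
time_s: 13.85
tool_pos: [549.5, -265.7, 111.6]
eef_rot: [-0.0, 0.171, 0.985, 0.001]
wrist_force: [0.1, -0.1, -1.1]
width: 51.3
gripper_force: 0.0
```

```bash
python3 - <<'E'
from h import *
d=snap("wrist"); pickle.dump(d,open("w8.pkl","wb")); save(d,"w8.png"); T,st=pose();print(T[:3,3].round(1)); Ti=np.linalg.inv(T)
C=cloud(d); q=C.reshape(-1,3); q=q[(abs(q[:,2]-37)<3)&(np.hypot(q[:,0]-549,q[:,1]+271)<25)]; (x,y),r=cv2.minEnclosingCircle(q[:,:2].astype(np.float32)); print(x,y,r,np.median(q[:,2]),len(q)); print((Ti@[x,y,16,1]).round(1))
E
```

```text
[ 549.8 -265.4  111.9]
549.9733276367188 -272.34161376953125 13.988767623901367 36.35179760013307 842
[-2.5 -6.6 95.9  1. ]
```

View pics/w8.png

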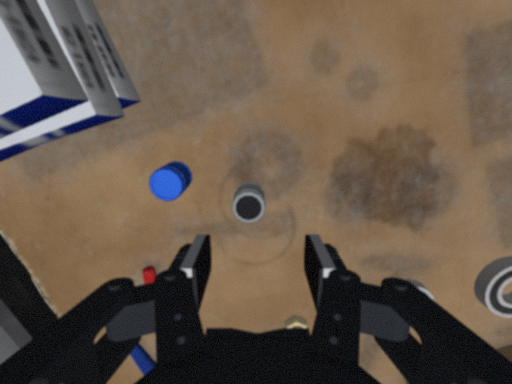

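Bush mouth at (248,207), upright and bare steel; brass fitting (297,322) is well clear.

Request:
apply_moves(
  moves=[
    [[0,0,0],[-2.5,-6.6,0],0.2],
    [[0,0,0],[0,0,40],0.2],
    [[0,0,0],[0,0,35],0.2],
    [[0,0,0],[0,0,21],0.2],
    [[0,0,0],[0,0,0],0.2],
  ],
  squeeze=40,
)

```text
time_s: 14.4
tool_pos: [547.3, -273.0, 13.1]
eef_rot: [-0.002, 0.171, 0.985, 0.001]
wrist_force: [-0.7, -0.0, -0.5]
width: 51.2
gripper_force: 0.0
```

Request:
apply_moves(
  moves=[
    [[0,0,0],[0,0,0],0.2],
    [[0,0,0],[0,0,0],0.2],
    [[0,0,0],[0,0,0],-0.2],
    [[0,0,0],[0,0,0],-1],
    [[0,0,0],[0,0,0],-1],
  ],
)

```text
time_s: 14.9
tool_pos: [549.9, -275.0, 17.1]
eef_rot: [0.001, 0.172, 0.985, -0.0]
wrist_force: [-0.4, 0.9, 6.4]
width: 26.4
gripper_force: 39.0
```

Request:
apply_moves(
  moves=[
    [[0,0,0],[0,0,0],-1],
    [[0,0,0],[0,0,0],-1],
  ],
)

```text
time_s: 15.1
tool_pos: [549.9, -275.0, 17.1]
eef_rot: [0.001, 0.172, 0.985, -0.0]
wrist_force: [-1.0, 0.3, 6.5]
width: 26.4
gripper_force: 39.0
```

```bash
python3 - <<'E'
from h import *
d=snap("wrist"); pickle.dump(d,open("w9.pkl","wb")); T,st=pose();print(T[:3,3].round(1),st["width"],st["wrist_force"]); Ti=np.linalg.inv(T)
C=cloud(d); q=C.reshape(-1,3); t=q@Ti[:3,:3].T+Ti[:3,3]
k=(abs(q[:,2]-37)<2.5)&(abs(t[:,0])<20)&(abs(t[:,1])<13.6); (x,y),r=cv2.minEnclosingCircle(t[k][:,:2].astype(np.float32)); print(x,y,r,k.sum(), t[k].min(0).round(1),t[k].max(0).round(1))
cv2.imwrite("pics/w9.png",cv2.resize(d["image"][180:340,180:340,::-1],(560,560)))
E
```

```text
[ 549.9 -275.    17.2] 26.55053835094195 [-1.07262939  0.62031983  6.2841168 ]
0.6870269179344177 -1.3172338008880615 15.942252159118652 2169 [-12.8 -13.5 -22.2] [ 14.7  13.6 -17.4]
```

View pics/w9.png

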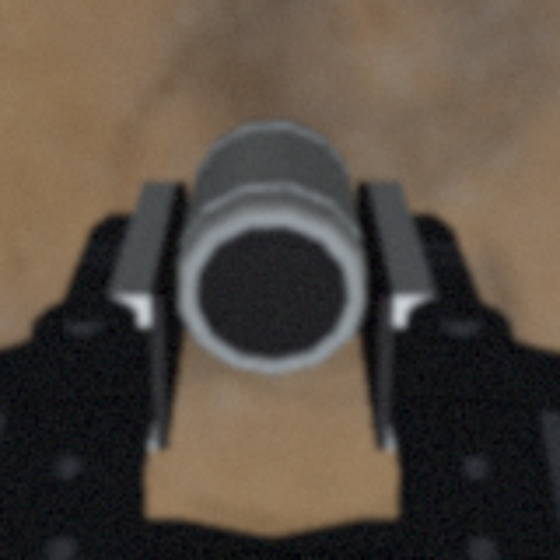

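The bush is held between the pads, its top ring centred at crop (273,289), i.e. full-image (257.6,262.1), upright.

```bash
python3 - <<'E'
from h import *
d=pickle.load(open("w9.pkl","rb")); T=d["T"]@np.linalg.inv(np.array(d["tool_from_camera"])); p=plane(d,[[257.6,262.1]],37)[0]; print((np.linalg.inv(T)@np.r_[p,1]).round(2),p)
o=np.array([0.9,0]); print("tool target", np.array([576.7,123.2])-T[:2,:2]@o)
E
```

```text
[  1.1    1.1  -19.86   1.  ] [ 549.21611159 -273.59417911   37.        ]
tool target [577.54675099 122.89502643]
```

Request:
apply_moves(
  moves=[
    [[0,0,0],[0,0,-30],-1],
    [[0,0,0],[0,0,-45],-1],
    [[0,0,0],[0,0,-45],-1],
    [[0,0,0],[0,0,0],-1],
  ],
)

```text
time_s: 15.55
tool_pos: [552.5, -277.1, 142.4]
eef_rot: [0.006, 0.172, 0.985, -0.001]
wrist_force: [1.4, -0.9, -1.3]
width: 26.3
gripper_force: 40.1
```

Request:
apply_moves(
  moves=[
    [[0,0,0],[12,42,0],-1],
    [[0,0,0],[12,42,0],-1],
    [[0,0,0],[12,42,0],-1],
    [[0,0,0],[12,42,0],-1],
    [[0,0,0],[12,42,0],-1],
  ],
)

```text
time_s: 16.05
tool_pos: [563.2, -55.0, 135.5]
eef_rot: [-0.0, 0.172, 0.985, 0.0]
wrist_force: [0.9, 0.3, -0.9]
width: 26.0
gripper_force: 40.1
```

Request:
apply_moves(
  moves=[
    [[0,0,0],[12,42,0],-1],
    [[0,0,0],[12,42,0],-1],
    [[0,0,0],[12,42,0],-1],
    [[0,0,0],[12,42,0],-1],
    [[0,0,0],[0,0,0],-1],
  ],
)

```text
time_s: 16.55
tool_pos: [574.9, 126.5, 135.1]
eef_rot: [-0.001, 0.167, 0.986, 0.002]
wrist_force: [-0.4, 0.9, -2.5]
width: 26.3
gripper_force: 40.2
```

Request:
apply_moves(
  moves=[
    [[0,0,0],[0,0,0],-1],
    [[0,0,0],[0,0,0],-1],
    [[0,0,0],[0,0,0],-1],
  ],
)

```text
time_s: 16.85
tool_pos: [575.4, 115.5, 135.6]
eef_rot: [-0.0, 0.173, 0.985, -0.0]
wrist_force: [-0.3, -0.6, -0.5]
width: 26.4
gripper_force: 40.2
```

```bash
python3 - <<'E'
from h import *
T,st=pose();print(T[:3,3].round(1),T[:3,2].round(4),st["width"],st["wrist_force"]); print((np.linalg.inv(T)@[577.4,122.1,80,1]).round(1))
E
```

```text
[575.4 115.5 135.6] [-1.e-04 -6.e-04 -1.e+00] 26.41610172374133 [-0.33016458 -0.58463013 -0.54103398]
[ 0.4  6.9 55.6  1. ]
```

Request:
apply_moves(
  moves=[
    [[0,0,0],[0.4,6.9,15],-1],
    [[0,0,0],[0,0,25],-1],
    [[0,0,0],[0,0,15],-1],
    [[0,0,0],[0,0,0],-1],
    [[0,0,0],[0,0,0],-1],
  ],
)

```text
time_s: 17.35
tool_pos: [577.4, 123.6, 80.3]
eef_rot: [-0.0, 0.172, 0.985, -0.0]
wrist_force: [-0.0, -0.6, -1.8]
width: 26.2
gripper_force: 40.2
```

Request:
apply_moves(
  moves=[
    [[0,0,0],[0,0,0],-1],
    [[0,0,0],[0,0,0],-1],
  ],
)

```text
time_s: 17.55
tool_pos: [578.2, 124.2, 81.6]
eef_rot: [0.001, 0.172, 0.985, 0.0]
wrist_force: [0.1, -0.2, -1.9]
width: 26.3
gripper_force: 40.2
```

```bash
python3 - <<'E'
from h import *
T,st=pose();print(T[:3,3].round(1),T[:3,2].round(4),st["wrist_force"]); print((np.linalg.inv(T)@[577.4,122.1,70,1]).round(1))
d=snap("wrist"); pickle.dump(d,open("w10.pkl","wb")); cv2.imwrite("pics/w10.png",cv2.resize(d["image"][170:340,160:360,::-1],None,fx=3,fy=3,interpolation=cv2.INTER_CUBIC))
E
```

```text
[578.2 124.2  81.6] [ 1.6e-03  6.0e-04 -1.0e+00] [ 0.1120958  -0.19822467 -1.86697845]
[ 0.  -2.2 11.6  1. ]
```

View pics/w10.png

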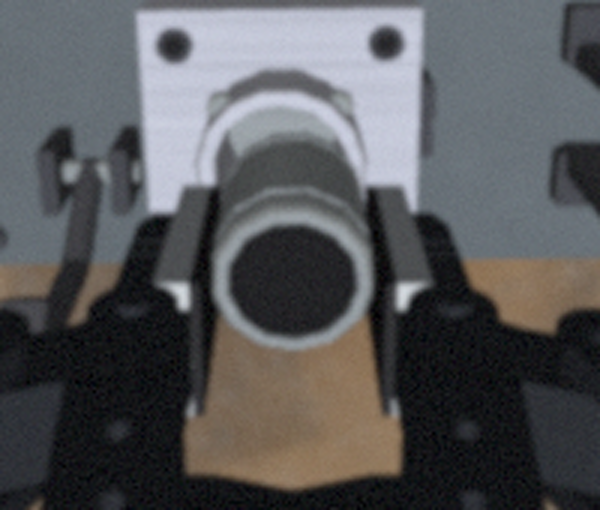

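Twelve views used so far, which passes the limit of 10, so no more viewing from here; only numbers. This one shows the collar ring centred at crop x 282 and the bush at about 291, i.e. roughly 1.8 mm too far to +y, matching the computed -2.

Request:
apply_moves(
  moves=[
    [[0,0,0],[0,-2,0],-1],
    [[0,0,0],[0,0,4],-1],
    [[0,0,0],[0,0,3],-1],
    [[0,0,0],[0,0,0],-1],
    [[0,0,0],[0,0,0],-1],
  ],
)

```text
time_s: 18.1
tool_pos: [576.6, 122.2, 73.4]
eef_rot: [-0.0, 0.172, 0.985, -0.0]
wrist_force: [0.7, -0.1, -2.0]
width: 26.3
gripper_force: 40.2
```

```bash
python3 - <<'E'
from h import *
T,st=pose();print(T[:3,3].round(1),st["wrist_force"]); print((np.linalg.inv(T)@[577.4,122.1,59,1]).round(1))
E
```

```text
[576.6 122.2  73.4] [ 0.68501711 -0.10986234 -2.03948041]
[-0.8  0.2 14.4  1. ]
```

Request:
apply_moves(
  moves=[
    [[0,0,0],[-0.6,0,2],-1],
    [[0,0,0],[0,0,2],-1],
    [[0,0,0],[0,0,2],-1],
    [[0,0,0],[0,0,0],-1],
  ],
)

```text
time_s: 18.5
tool_pos: [577.1, 122.0, 67.3]
eef_rot: [-0.0, 0.172, 0.985, -0.0]
wrist_force: [1.4, -0.8, -1.5]
width: 26.2
gripper_force: 40.2
```

Request:
apply_moves(
  moves=[
    [[0,0,0],[0,0,3],-1],
    [[0,0,0],[0,0,3],-1],
    [[0,0,0],[0,0,2],-1],
    [[0,0,0],[0,0,0],-1],
    [[0,0,0],[0,0,0],-1],
  ],
)

```text
time_s: 19.0
tool_pos: [577.3, 122.0, 59.6]
eef_rot: [-0.0, 0.172, 0.985, -0.0]
wrist_force: [-0.7, -0.2, -1.5]
width: 26.0
gripper_force: 40.2
```

Inserted about 14 mm with no resistance. Letting go and backing up.

Request:
apply_moves(
  moves=[
    [[0,0,0],[0,0,0],-0.2],
    [[0,0,0],[0,0,0],0.1],
    [[0,0,0],[0,0,0],0.1],
    [[0,0,0],[0,0,0],0.1],
    [[0,0,0],[0,0,-20],0.1],
  ],
)

```text
time_s: 19.5
tool_pos: [575.5, 121.7, 77.9]
eef_rot: [-0.002, 0.172, 0.985, -0.001]
wrist_force: [0.1, -0.6, 0.6]
width: 46.9
gripper_force: 0.0
```

Request:
apply_moves(
  moves=[
    [[0,0,0],[0,0,-40],0.1],
    [[0,0,0],[0,0,-40],0.1],
    [[0,0,0],[0,0,0],0.1],
    [[0,0,0],[0,0,0],0.1],
    [[0,0,0],[0,0,0],0.1],
  ],
)

```text
time_s: 20.0
tool_pos: [576.5, 122.0, 158.7]
eef_rot: [-0.001, 0.172, 0.985, -0.0]
wrist_force: [-1.2, -0.3, -0.3]
width: 46.9
gripper_force: 0.0
```

```bash
python3 - <<'E'
from h import *
d=snap("wrist"); T,st=pose();print(T[:3,3].round(1),st["wrist_force"])
C=cloud(d); q=C.reshape(-1,3); r=np.hypot(q[:,0]-576.7,q[:,1]-123.2); k=(r<22)&(q[:,2]>35)&(q[:,2]<120); print(np.histogram(q[k][:,2],np.arange(35,100,4)))
t=q[k&(abs(q[:,2]-68)<3)]; print(cv2.minEnclosingCircle(t[:,:2].astype(np.float32)),np.median(t[:,2]))
d=snap("top"); pickle.dump(d,open("t1.pkl","wb")); C=cloud(d); im=d["image"]; q=C.reshape(-1,3); b=im.reshape(-1,3).max(1)
k=(q[:,2]>190)&(q[:,1]>200)&(q[:,1]<320)&(q[:,0]>560)&(q[:,0]<680)&(b<60); print("knob",np.median(q[k],0),q[k].max(0),q[k].min(0),k.sum())
d=snap("side"); pickle.dump(d,open("s1.pkl","wb"));C=cloud(d);im=d["image"];q=C.reshape(-1,3);b=im.reshape(-1,3).max(1)
k=(q[:,2]>130)&(q[:,2]<330)&(q[:,1]>200)&(q[:,1]<320)&(q[:,0]>570)&(q[:,0]<680)&(b<90); print("knob side",np.median(q[k],0),q[k].max(0),q[k].min(0),k.sum())
E
```

```text
[576.3 121.9 158.3] [-0.12353913  0.04718868  0.70297915]
(array([ 24, 259,  26,  42, 129, 342,  32, 241, 515,   0,   0,   0,   0,
         0,   0,   0]), array([35, 39, 43, 47, 51, 55, 59, 63, 67, 71, 75, 79, 83, 87, 91, 95, 99]))
((576.3944702148438, 123.29026794433594), 14.030961036682129) 67.36599132061761
knob [616.58811167 241.85308843 266.46534398] [628.16376635 254.18163783 272.12135512] [606.99259032 232.64928043 235.65688097] 93
knob side [608.2007993  222.4001291  172.34213579] [617.40193322 245.14778251 259.10409244] [600.15769985 207.50074176 132.38944707] 100
```

Bush stands in the bore: top at 67.4 mm, centre (576.4,123.3). The knob is at about (617,242,257), arm at 1.77 rad. Now go behind the knob with shut fingers.

Request:
apply_moves(
  moves=[
    [[0,0,0],[0,0,-48],-1],
    [[0,0,0],[0,0,-48],-1],
    [[0,0,0],[0,0,-46],-1],
    [[0,0,0],[0,0,0],-1],
    [[0,0,0],[0,42,0],-1],
  ],
  squeeze=40,
)

```text
time_s: 20.65
tool_pos: [592.4, 155.2, 303.5]
eef_rot: [0.001, 0.177, 0.984, -0.0]
wrist_force: [1.8, -0.5, -0.7]
width: 0.2
gripper_force: 0.0
```

Request:
apply_moves(
  moves=[
    [[0,0,0],[0,42,0],-1],
    [[0,0,0],[0,42,0],-1],
    [[0,0,0],[0,42,0],-1],
    [[0,0,0],[0,0,0],-1],
    [[0,0,0],[0,0,0],-1],
  ],
)

```text
time_s: 21.15
tool_pos: [633.7, 281.0, 299.4]
eef_rot: [-0.001, 0.171, 0.985, -0.001]
wrist_force: [0.3, -1.6, 0.2]
width: -0.3
gripper_force: 0.0
```

```bash
cat >> h.py <<'E'
B=np.array([576.5,123.2]); A=np.radians(-19.5)
def jig(p):
    d=np.array(p[:2])-B; return np.array([d@[np.cos(A),np.sin(A)],d@[-np.sin(A),np.cos(A)],p[2]]).round(1)
def knob():
    d=snap("top"); q=cloud(d).reshape(-1,3); b=d["image"].reshape(-1,3).max(1); return d,q,b
E
python3 - <<'E'
from h import *
T,s=pose(); print(jig(T[:3,3]),s["eef_rot"],s["wrist_force"],s["width"])
E
```

```text
[  1.3 167.8 299.4] [-0.0010537   0.17105353  0.98526049 -0.00115983] [ 0.30255926 -1.58062262  0.19753532] -0.2662065411755971
```

Request:
apply_moves(
  moves=[
    [[0,0,0],[0,0,25],-1],
    [[0,0,0],[0,0,22],-1],
    [[0,0,0],[0,-7,0],-1],
    [[0,0,0],[0,-10,0],-1],
    [[0,0,0],[0,-12,0],-1],
  ],
)

```text
time_s: 21.65
tool_pos: [624.9, 252.3, 256.6]
eef_rot: [0.001, 0.172, 0.985, 0.001]
wrist_force: [0.8, 1.6, 4.7]
width: -0.1
gripper_force: 2.0
```

Request:
apply_moves(
  moves=[
    [[0,0,0],[0,-12,0],-1],
    [[0,0,0],[0,-12,0],-1],
    [[0,0,0],[0,-12,0],-1],
    [[0,0,0],[0,-12,1],-1],
    [[0,0,0],[0,-12,1],-1],
  ],
)

```text
time_s: 22.15
tool_pos: [603.7, 195.0, 252.5]
eef_rot: [-0.0, 0.172, 0.985, -0.0]
wrist_force: [0.9, -0.2, 1.3]
width: 0.3
gripper_force: 0.7
```

```bash
python3 - <<'E'
from h import *
T,s=pose(); print(jig(T[:3,3]),s["wrist_force"])
E
```

```text
[  1.7  76.8 252.5] [ 0.94098022 -0.21808313  1.32058904]
```

Request:
apply_moves(
  moves=[
    [[0,0,0],[0,-10,2],-1],
    [[0,0,0],[0,-12,4],-1],
    [[0,0,0],[0,-12,5],-1],
    [[0,0,0],[0,-11,6],-1],
    [[0,0,0],[0,-11,6],-1],
  ],
)

```text
time_s: 22.65
tool_pos: [584.5, 142.7, 228.8]
eef_rot: [-0.0, 0.172, 0.985, -0.0]
wrist_force: [0.9, 1.3, 1.1]
width: -0.3
gripper_force: 0.4
```

```bash
python3 - <<'E'
from h import *
T,s=pose(); print(jig(T[:3,3]),s["wrist_force"])
R2=np.array([[np.cos(A),-np.sin(A)],[np.sin(A),np.cos(A)]])
for n in ("top","side"):
    d=snap(n); q=cloud(d).reshape(-1,3); b=d["image"].reshape(-1,3).max(1); j=np.c_[(q[:,:2]-B)@R2,q[:,2]]
    k=(abs(j[:,0])<16)&(j[:,1]>-80)&(j[:,1]<110)&(j[:,2]>85)
    print(n,k.sum())
    for y in range(-80,110,10):
        m=k&(j[:,1]>=y)&(j[:,1]<y+10)
        if m.sum()>2: print(y,np.percentile(j[m,2],[0,50,100]).round(),end=" ; ")
E
```

```text
[  1.   21.  228.8] [0.88709292 1.33666661 1.13651507]
top 1827
-50 [315. 319. 320.] ; -40 [317. 571. 620.] ; -30 [312. 606. 621.] ; -20 [239. 612. 621.] ; -10 [241. 610. 618.] ; 0 [595. 598. 618.] ; 10 [595. 598. 616.] ; 20 [593. 597. 612.] ; 30 [591. 596. 599.] ; 40 [587. 595. 608.] ; 50 [579. 597. 606.] ; 60 [583. 594. 602.] ; 70 [577. 586. 593.] ; side 2073
-50 [309. 317. 529.] ; -40 [294. 324. 531.] ; -30 [227. 422. 531.] ; -20 [223. 422. 526.] ; -10 [211. 323. 526.] ; 0 [192. 267. 523.] ; 10 [176. 195. 519.] ; 20 [138. 169. 342.] ; 30 [134. 153. 336.] ; 40 [126. 148. 350.] ; 50 [111. 120. 126.] ; 60 [ 95. 106. 116.] ; 70 [ 85.  90. 101.] ; 80 [86. 89. 91.] ;
```

Request:
apply_moves(
  moves=[
    [[0,0,0],[0,-9,5],-1],
    [[0,0,0],[0,-9,6],-1],
    [[0,0,0],[0,-8,6],-1],
    [[0,0,0],[0,0,0],-1],
    [[0,0,0],[0,8,-20],-1],
  ],
)

```text
time_s: 23.25
tool_pos: [576.9, 124.9, 230.3]
eef_rot: [-0.003, 0.173, 0.985, -0.002]
wrist_force: [0.2, 0.2, -0.1]
width: 0.3
gripper_force: 0.0
```

Request:
apply_moves(
  moves=[
    [[0,0,0],[0,0,-40],-1],
    [[0,0,0],[0,-20,0],-1],
    [[0,0,0],[0,-30,0],-1],
    [[0,0,0],[0,0,0],-1],
    [[0,0,0],[0,0,0],-1],
  ],
)

```text
time_s: 23.75
tool_pos: [561.8, 78.9, 272.6]
eef_rot: [-0.0, 0.173, 0.985, 0.0]
wrist_force: [0.3, 0.1, 0.0]
width: 0.2
gripper_force: 0.0
```

```bash
cat > kn.py <<'E'
from h import *
T,s=pose(); print(jig(T[:3,3]),s["wrist_force"],s["time_s"])
R2=np.array([[np.cos(A),-np.sin(A)],[np.sin(A),np.cos(A)]])
d=snap("side"); q=cloud(d).reshape(-1,3); j=np.c_[(q[:,:2]-B)@R2,q[:,2]]
k=(abs(j[:,0])<16)&(j[:,1]>-120)&(j[:,1]<70)&(j[:,2]>60)&(j[:,2]<T[2,3]-3)
for y in range(-120,70,10):
    m=k&(j[:,1]>=y)&(j[:,1]<y+10)
    if m.sum()>2: print(y,np.percentile(j[m,2],[0,50,100]).round(),end=" ; ")
E
python3 kn.py
```

```text
[  0.9 -46.7 272.6] [0.34486383 0.08010901 0.04756282] 23.75
-50 [206. 218. 230.] ; -40 [206. 224. 231.] ; -30 [196. 200. 203.] ; -20 [ 60.  69. 195.] ; -10 [ 60. 173. 187.] ; 0 [ 69. 160. 178.] ; 10 [ 69. 141. 158.] ; 20 [129. 141. 152.] ; 40 [112. 118. 123.] ; 50 [101. 109. 120.] ; 60 [ 88.  93. 101.] ;
```

Request:
apply_moves(
  moves=[
    [[0,0,0],[0,0,25],-1],
    [[0,0,0],[0,0,23],-1],
    [[0,0,0],[0,-7,11],-1],
    [[0,0,0],[0,-7,11],-1],
    [[0,0,0],[0,-7,10],-1],
  ],
)

```text
time_s: 24.3
tool_pos: [552.4, 50.3, 193.1]
eef_rot: [-0.002, 0.175, 0.985, -0.006]
wrist_force: [-13.4, -24.6, 21.1]
width: 0.1
gripper_force: 16.2
```

Request:
apply_moves(
  moves=[
    [[0,0,0],[0,-6,11],-1],
    [[0,0,0],[0,-6,11],-1],
    [[0,0,0],[0,-6,11],-1],
    [[0,0,0],[0,-5,13],-1],
    [[0,0,0],[0,-4,13],-1],
  ],
)

```text
time_s: 24.8
tool_pos: [542.3, 22.0, 132.8]
eef_rot: [-0.002, 0.176, 0.984, -0.007]
wrist_force: [-10.0, -30.4, 11.2]
width: -0.5
gripper_force: 15.0
```

Request:
apply_moves(
  moves=[
    [[0,0,0],[0,-2,8],-1],
    [[0,0,0],[0,0,6],-1],
    [[0,0,0],[0,0,0],-1],
  ],
)

```text
time_s: 25.1
tool_pos: [540.9, 19.0, 117.7]
eef_rot: [-0.003, 0.177, 0.984, -0.008]
wrist_force: [-8.3, -33.3, 5.8]
width: -0.1
gripper_force: 13.2
```

```bash
python3 kn.py
```

```text
[   1.2 -110.1  117.7] [ -8.3191708  -33.30112686   5.75238283] 25.1
-120 [106. 110. 113.] ; -110 [ 99. 109. 114.] ; -60 [ 99. 104. 107.] ; -50 [100. 104. 107.] ; -40 [104. 104. 104.] ; -30 [ 95. 100. 103.] ; -20 [ 61.  68. 101.] ; -10 [ 60.  81. 102.] ; 0 [ 69.  70. 100.] ; 10 [87. 92. 93.] ; 20 [92. 92. 93.] ; 40 [82. 89. 90.] ; 60 [68. 85. 86.] ;
```

The tip slid to the knob's outer side. Lift off, recentre, and press again.

Request:
apply_moves(
  moves=[
    [[0,0,0],[0,0,-15],-1],
    [[0,0,0],[0,0,-20],-1],
    [[0,0,0],[0,0,0],-1],
    [[0,0,0],[0,0,0],-1],
    [[0,0,0],[0,0,0],-1],
  ],
)

```text
time_s: 25.65
tool_pos: [544.6, 33.4, 153.7]
eef_rot: [-0.001, 0.171, 0.985, -0.0]
wrist_force: [0.1, 0.1, -0.7]
width: -0.2
gripper_force: 0.0
```

```bash
python3 kn.py; python3 - <<'E'
from h import *
R2=np.array([[np.cos(A),-np.sin(A)],[np.sin(A),np.cos(A)]])
for n in("side","wrist"):
    d=snap(n); q=cloud(d).reshape(-1,3); j=np.c_[(q[:,:2]-B)@R2,q[:,2]]; b=d["image"].reshape(-1,3).max(1)
    k=(b<60)&(j[:,1]>-130)&(j[:,1]<-70)&(abs(j[:,0])<25)&(j[:,2]>75)&(j[:,2]<135); print("\n",n,k.sum(),np.percentile(j[k],[3,50,97],axis=0).round(1) if k.sum() else "")
print(pose()[1]["eef_rot"])
E
```

```text
[ -0.  -95.3 153.7] [ 0.14058161  0.13506155 -0.66404612] 25.65
-120 [106. 111. 115.] ; -110 [100. 114. 124.] ; -100 [112. 122. 125.] ; -60 [ 99. 104. 107.] ; -50 [100. 106. 107.] ; -40 [103. 104. 104.] ; -30 [ 98. 102. 102.] ; -20 [ 61.  68. 101.] ; -10 [ 60.  90. 102.] ; 0 [70. 71. 99.] ; 10 [69. 79. 91.] ; 20 [91. 92. 92.] ; 30 [82. 86. 91.] ; 40 [87. 89. 90.] ; 50 [87. 87. 88.] ; 60 [71. 84. 86.] ; 
 side 64 [[-8.900e+00 -1.109e+02  1.050e+02]
 [-1.000e-01 -1.076e+02  1.134e+02]
 [ 1.170e+01 -1.006e+02  1.216e+02]]

 wrist 1088 [[ -12.3 -106.7  109.7]
 [  -4.   -94.2  118. ]
 [   5.1  -80.8  122.5]]
[-5.97285091e-04  1.71784224e-01  9.85134387e-01 -2.52510079e-04]
```

Request:
apply_moves(
  moves=[
    [[0,0,0],[0,-1.5,14],-1],
    [[0,0,0],[0,0,12],-1],
    [[0,0,0],[0,0,6],-1],
    [[0,0,0],[0,0,6],-1],
    [[0,0,0],[0,0,0],-1],
  ],
)

```text
time_s: 26.3
tool_pos: [544.0, 31.1, 115.5]
eef_rot: [-0.001, 0.172, 0.985, -0.0]
wrist_force: [0.5, -0.2, -0.5]
width: 0.2
gripper_force: 0.0
```

```bash
python3 - <<'E'
from h import *
T,s=pose(); print(jig(T[:3,3]),s["wrist_force"])
E
```

```text
[ 1.000e-01 -9.770e+01  1.155e+02] [ 0.48762069 -0.16353162 -0.50209253]
```

Request:
apply_moves(
  moves=[
    [[0,0,0],[0,0,4],-1],
    [[0,0,0],[0,0,4],-1],
    [[0,0,0],[0,0,0],-1],
  ],
)

```text
time_s: 26.6
tool_pos: [544.8, 30.7, 108.7]
eef_rot: [0.0, 0.172, 0.985, -0.0]
wrist_force: [0.2, -0.8, 0.4]
width: 0.1
gripper_force: 0.2
```

Request:
apply_moves(
  moves=[
    [[0,0,0],[0,0,4],-1],
    [[0,0,0],[0,0,4],-1],
    [[0,0,0],[0,0,0],-1],
  ],
)

```text
time_s: 26.9
tool_pos: [544.6, 30.0, 101.0]
eef_rot: [0.0, 0.173, 0.985, -0.0]
wrist_force: [-1.5, -1.4, 5.1]
width: 0.2
gripper_force: 2.0
```

```bash
python3 kn.py
```

```text
[  1.1 -98.5 101. ] [-1.52226155 -1.40695439  5.06481762] 26.9
-120 [81. 90. 98.] ; -110 [79. 90. 97.] ; -60 [83. 88. 92.] ; -50 [88. 90. 91.] ; -40 [84. 89. 90.] ; -30 [83. 88. 89.] ; -20 [61. 66. 90.] ; -10 [60. 73. 91.] ; 0 [64. 84. 90.] ; 10 [79. 84. 87.] ; 20 [83. 85. 86.] ; 30 [76. 84. 85.] ; 40 [83. 84. 84.] ; 50 [82. 83. 84.] ; 60 [77. 82. 83.] ;
```

Knob is going down under the tip and the bush is being pushed (5 N). Continue.

Request:
apply_moves(
  moves=[
    [[0,0,0],[0,0,4],-1],
    [[0,0,0],[0,0,4],-1],
    [[0,0,0],[0,0,0],-1],
  ],
)

```text
time_s: 27.25
tool_pos: [544.9, 30.6, 92.7]
eef_rot: [0.0, 0.172, 0.985, -0.0]
wrist_force: [0.2, -1.3, 1.0]
width: -0.1
gripper_force: 0.8
```

Request:
apply_moves(
  moves=[
    [[0,0,0],[0,0,2],-1],
    [[0,0,0],[0,0,2],-1],
    [[0,0,0],[0,0,0],-1],
  ],
)

```text
time_s: 27.55
tool_pos: [545.0, 30.7, 89.0]
eef_rot: [0.0, 0.172, 0.985, -0.0]
wrist_force: [-1.2, -3.0, 5.2]
width: 0.1
gripper_force: 2.5
```

Request:
apply_moves(
  moves=[
    [[0,0,0],[0,0,2],-1],
    [[0,0,0],[0,0,0],-1],
  ],
)

```text
time_s: 27.75
tool_pos: [545.0, 30.6, 87.2]
eef_rot: [0.0, 0.172, 0.985, -0.0]
wrist_force: [-1.2, -4.5, 6.7]
width: 0.1
gripper_force: 3.4
```

```bash
python3 kn.py
```

```text
[  1.3 -97.8  87.2] [-1.20769953 -4.50944214  6.68920157] 27.75
-120 [68. 76. 83.] ; -110 [66. 78. 83.] ; -60 [71. 76. 80.] ; -50 [80. 80. 80.] ; -40 [75. 81. 81.] ; -30 [77. 80. 81.] ; -20 [73. 80. 84.] ; -10 [63. 81. 84.] ; 0 [83. 83. 84.] ; 10 [75. 80. 81.] ; 20 [80. 80. 82.] ; 30 [76. 80. 82.] ; 40 [73. 81. 81.] ; 50 [80. 80. 81.] ; 60 [74. 80. 81.] ;
```

Request:
apply_moves(
  moves=[
    [[0,0,0],[0,0,1.5],-1],
    [[0,0,0],[0,0,0],-1],
  ],
)

```text
time_s: 28.0
tool_pos: [545.0, 30.5, 85.7]
eef_rot: [0.0, 0.172, 0.985, -0.0]
wrist_force: [-1.5, -3.9, 7.5]
width: -0.0
gripper_force: 3.6
```

Request:
apply_moves(
  moves=[
    [[0,0,0],[0,0,1.5],-1],
    [[0,0,0],[0,0,0],-1],
  ],
)

```text
time_s: 28.2
tool_pos: [545.0, 30.4, 84.2]
eef_rot: [0.0, 0.172, 0.985, -0.0]
wrist_force: [-1.3, -3.9, 7.3]
width: -0.1
gripper_force: 3.8
```

Request:
apply_moves(
  moves=[
    [[0,0,0],[0,0,1],-1],
    [[0,0,0],[0,0,0],-1],
    [[0,0,0],[0,0,0],-1],
  ],
)

```text
time_s: 28.5
tool_pos: [545.0, 30.3, 83.3]
eef_rot: [0.0, 0.172, 0.985, -0.0]
wrist_force: [-1.3, -4.8, 8.4]
width: 0.3
gripper_force: 4.4
```

Request:
apply_moves(
  moves=[
    [[0,0,0],[0,0,1.5],-1],
    [[0,0,0],[0,0,0],-1],
  ],
)

```text
time_s: 28.7
tool_pos: [545.1, 30.3, 82.8]
eef_rot: [0.0, 0.173, 0.985, 0.0]
wrist_force: [-5.9, -4.4, 19.2]
width: -0.1
gripper_force: 10.1
```

Request:
apply_moves(
  moves=[
    [[0,0,0],[0,0,1.5],-1],
    [[0,0,0],[0,0,0],-1],
  ],
)

```text
time_s: 28.9
tool_pos: [545.2, 30.2, 82.4]
eef_rot: [0.0, 0.173, 0.985, 0.0]
wrist_force: [-9.4, -4.4, 31.7]
width: -0.1
gripper_force: 16.0
```

```bash
python3 kn.py; python3 - <<'E'
from h import *
R2=np.array([[np.cos(A),-np.sin(A)],[np.sin(A),np.cos(A)]])
for n in("side","top"):
    d=snap(n); q=cloud(d).reshape(-1,3); j=np.c_[(q[:,:2]-B)@R2,q[:,2]]
    k=(j[:,0]>11)&(j[:,0]<45)&(j[:,1]>-70)&(j[:,1]<-40)&(j[:,2]>70)&(j[:,2]<110); print("\ncatch",n,k.sum(),np.percentile(j[k],[3,50,97],axis=0).round(1).tolist() if k.sum() else "")
E
```

```text
[  1.6 -98.1  82.4] [-9.44165621 -4.44291989 31.69279531] 28.9
-120 [62. 73. 79.] ; -110 [61. 74. 79.] ; -60 [67. 74. 77.] ; -50 [77. 77. 78.] ; -40 [72. 77. 78.] ; -30 [74. 79. 79.] ; -20 [75. 78. 79.] ; -10 [61. 64. 79.] ; 0 [63. 77. 79.] ; 10 [72. 79. 79.] ; 20 [75. 78. 79.] ; 30 [73. 79. 79.] ; 40 [79. 79. 79.] ; 50 [78. 79. 79.] ; 60 [73. 78. 79.] ; 
catch side 47 [[25.9, -57.3, 70.4], [31.7, -54.8, 85.0], [36.8, -48.4, 98.2]]

catch top 0
```

Hard stop reached, so the catch should have snapped. Lift off and check that the arm stays level.

Request:
apply_moves(
  moves=[
    [[0,0,0],[0,0,-5],-1],
    [[0,0,0],[0,0,-15],-1],
    [[0,0,0],[0,0,-35],-1],
    [[0,0,0],[0,0,-45],-1],
    [[0,0,0],[0,0,-45],-1],
  ],
)

```text
time_s: 29.55
tool_pos: [544.1, 32.1, 225.7]
eef_rot: [-0.001, 0.172, 0.985, 0.0]
wrist_force: [1.0, -0.2, -0.8]
width: 0.4
gripper_force: 0.0
```

Request:
apply_moves(
  moves=[
    [[0,0,0],[0,-30,0],-1],
    [[0,0,0],[0,-45,0],-1],
    [[0,0,0],[0,-45,0],-1],
    [[0,0,0],[0,0,0],-1],
    [[0,0,0],[0,0,0],-1],
  ],
)

```text
time_s: 30.05
tool_pos: [503.8, -81.8, 224.7]
eef_rot: [0.0, 0.173, 0.985, 0.001]
wrist_force: [0.5, 0.8, 1.1]
width: 0.4
gripper_force: 0.0
```

```bash
python3 kn.py; python3 - <<'E'
from h import *
R2=np.array([[np.cos(A),-np.sin(A)],[np.sin(A),np.cos(A)]])
for n in("wrist","top"):
    d=snap(n); pickle.dump(d,open("end_%s.pkl"%n,"wb")); C=cloud(d); q=C.reshape(-1,3); j=np.c_[(q[:,:2]-B)@R2,q[:,2]]; b=d["image"].reshape(-1,3).max(1)
    S=lambda k:(k.sum(),np.percentile(j[k],[3,50,97],axis=0).round(1).tolist()) if k.sum()>3 else k.sum()
    near=j[:,2]<140
    print("\n",n,"catch",S(near&(j[:,0]>12)&(j[:,0]<45)&(j[:,1]>-70)&(j[:,1]<-40)&(j[:,2]>70)))
    print("bar",S((abs(j[:,0])<7)&(abs(j[:,1]+40)<15)&near&(j[:,2]>60)),"bar2",S((abs(j[:,0])<7)&(abs(j[:,1]-55)<10)&near&(j[:,2]>60)))
    print("knob",S((b<60)&(abs(j[:,0])<16)&(abs(j[:,1]+99)<18)&near&(j[:,2]>40)))
    r=np.hypot(j[:,0],j[:,1]); print("bush ring",S((r>10.5)&(r<14)&(abs(j[:,0])>10)&near&(j[:,2]>35)),"collar",S((r>15.5)&(r<18)&(abs(j[:,0])>11)&near&(j[:,2]>35)))
    print("grip",S((b<60)&(np.hypot(q[:,0]-459,q[:,1]-165)<25)&(q[:,2]>80)&near),"cap",S((b<60)&(np.hypot(q[:,0]-459,q[:,1]-165)<36)&(q[:,2]>8)&(q[:,2]<30)))
a=pickle.load(open("top0.pkl","rb"))["image"].astype(int); d=np.abs(a-pickle.load(open("end_top.pkl","rb"))["image"].astype(int)).max(2)
for n,(x,y) in dict(large=(449,252),small=(502,261),brass=(565,264)).items(): print(n,d[int(y*.64)-14:int(y*.64)+15,int(x*.64)-14:int(x*.64)+15].max())
E
```

```text
[-1.000e-01 -2.175e+02  2.247e+02] [0.51199732 0.78229246 1.08119523] 30.05
-120 [68. 77. 85.] ; -110 [64. 83. 91.] ; -100 [72. 87. 90.] ; -80 [79. 80. 81.] ; -70 [78. 80. 81.] ; -60 [72. 78. 83.] ; -50 [77. 80. 82.] ; -40 [75. 81. 82.] ; -30 [74. 81. 82.] ; -20 [66. 81. 84.] ; -10 [62. 82. 85.] ; 0 [79. 83. 84.] ; 10 [76. 80. 82.] ; 20 [79. 80. 80.] ; 30 [73. 80. 82.] ; 40 [76. 81. 82.] ; 50 [80. 80. 81.] ; 60 [72. 80. 81.] ; 
 wrist catch (np.int64(354), [[14.3, -55.2, 73.5], [26.2, -52.4, 86.3], [34.1, -45.7, 97.5]])
bar (np.int64(362), [[-6.3, -54.2, 77.4], [0.0, -39.7, 78.7], [6.5, -25.7, 79.9]]) bar2 (np.int64(115), [[-6.3, 45.7, 77.2], [0.8, 49.8, 78.4], [6.7, 55.1, 79.7]])
knob (np.int64(574), [[-11.5, -112.0, 74.4], [-1.8, -101.8, 83.4], [10.1, -85.3, 87.8]])
bush ring (np.int64(44), [[-13.3, -7.5, 53.7], [-11.9, -1.0, 56.7], [-10.1, 6.2, 57.9]]) collar (np.int64(96), [[-17.8, -12.9, 41.2], [-13.5, -2.2, 55.9], [17.2, 10.6, 57.5]])
grip (np.int64(858), [[-136.4, -8.2, 80.9], [-124.9, -5.1, 94.0], [-113.3, 4.7, 97.2]]) cap (np.int64(1490), [[-150.5, -29.4, 16.8], [-116.7, -11.9, 18.5], [-97.8, 21.2, 21.0]])

 top catch (np.int64(30), [[12.8, -56.8, 73.6], [23.3, -52.2, 87.7], [32.4, -47.5, 96.9]])
bar (np.int64(55), [[-6.3, -53.6, 74.9], [0.4, -39.9, 77.8], [6.6, -25.9, 80.7]]) bar2 (np.int64(35), [[-6.4, 45.7, 71.9], [-0.3, 55.2, 76.9], [5.9, 63.9, 79.6]])
knob (np.int64(68), [[-10.6, -110.6, 77.5], [-0.4, -99.4, 84.3], [10.2, -88.0, 88.8]])
bush ring (np.int64(13), [[-12.8, -7.2, 52.5], [-10.6, -0.5, 54.8], [13.1, 7.2, 82.2]]) collar (np.int64(19), [[-17.1, -12.2, 39.7], [-11.5, 3.5, 53.9], [17.1, 11.8, 57.5]])
grip (np.int64(60), [[-136.4, -7.8, 85.4], [-124.5, -0.8, 93.9], [-113.3, 7.1, 98.0]]) cap (np.int64(154), [[-145.0, -27.1, 13.2], [-117.1, -5.0, 17.6], [-100.7, 23.9, 21.2]])
large 4
small 4
brass 4
```

The arm stays level (bar top about 78 mm at both ends). The bush is flush at about 56.5 mm, cap and puller are standing, and the bystanders have not moved.

```bash
python3 -c "
from workcell import ticket; print(ticket.hand_in())"
```

```text
the job is handed in; nothing more can be done
None
```

The job is done and handed in at about 30 s: the cap and the standing puller are on the bench beside the jig, the bush is seated and measures flush with the collar, the arm is held closed by the catch, and the bearings and brass fitting have not moved; I viewed 12 pictures against the limit of 10.

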